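# Set the steady rod on a bisque figure

### The arm

A 6-joint arm with a two-finger parallel gripper is mounted at the origin on the work surface. World frame = base frame: x ahead of the robot, y to its left, z up, the work surface at z = 0. Lengths are in m, angles in rad, forces in N, time in s.
With the tool pointing down it reaches from about 0.3 to 0.875 m from the base axis. Payload 6.4 kg.
Tool frame: the origin (TCP) lies at the very end of the fingers, on their centre line; the grasp point (between the pads) lies 19 mm behind it; x points along the fingers, y is the direction in which the jaws open and shut, and the axes are right-handed (so a half turn about x gives the same grasp; the last joint's range is limited). The gripper opens to 85 mm and grips with 20 to 120 N. Pads are 22 mm wide; open, the fingers measure 114 mm over their backs; the gripper's body (76 mm by 85 mm) begins 54 mm behind the grasp point. The pads swing forward as they close: fully open they stand 13 mm farther back than shut.
Start: joints at [1.021, 0.181, 1.607, -0, 1.354, -0.206], TCP at [0.194, 0.541, 0.231] pointing down, gripper open.
Joint ranges: [-2.99, 2.99], [-0.89, 2.07], [0.3, 2.58], [-1.14, 4.28], [0, 2.63], [-3.12, 3.12]. Speed limits (rad/s): [2.57, 2.57, 3.01, 3.14, 3.14, 3.14].

### API

Orientations are given as a unit quaternion [w, x, y, z].
In Python, from bench import status, optics, hand_in gives the robot as it stands. The module is installed in compiled form; this text tells all that it offers.
- The arm moves only by the shell command python3 -m jog 'ROWS'. ROWS is JSON, one flat list of numbers, 5 for each row, row after row: the shift along the tool's x, y, z in mm, then the turn about the tool's x in degrees, then the opening in per cent of the stroke, from 0 (shut) to 100 (fully open). In form: [tx, ty, tz, yaw, gripper, tx, ty, tz, yaw, gripper, ...]. A call has exactly 5 rows; each row is the pose to reach, as a shift and turn from the pose commanded when the call began, along the tool's axes at that moment; what a row does not reach only later rows make up. A row lasts 1/10 s, in which the tool goes at most 50 mm and 8.59 degrees, less where a joint would pass 70% of its speed; a pose out of reach is approached as far as the arm can. A call with a gripper value outside its range is refused whole. The fingers move at their own pace and stop on an object; the grip force is fixed at half the most. Time passes only in rows, so rows that repeat a pose let the fingers close, or fill a call up. It gives the time, the measured TCP pose, the force and the opening at its end, in the units of the state.
- status.get_obs(): the state, without advancing time (a new reading comes with each control period).
- optics.camera(name): name is "scene" or "side" or "wrist"; returns the picture (400x640x3 uint8, red, green, blue); there is no depth.
- optics.get_calibration(name): a dict with "vertical_fov" (degrees; the focal length in pixels is half the picture's height over the tangent of half this angle, whatever the lens; pixels are square), "cx", "cy" (the principal point, pixels), "extrinsics" (4x4, takes a point from camera to world coordinates). Camera axes: x right, y up, looking along -z (the intrinsics and any distortion apply to the point x, -y, -z); pixel columns grow to the right and rows downward; lengths in m; the calibration is good to about 2 mm. A picture is of the moment at which its call begins: read the wrist's pose just before it. get_calibration takes no time and is no camera call; for the wrist camera it gives the pose at the moment of the call.
- hand_in(): hands the job in, once; it reports no verdict.
The state is a dict: "time_s": time; "q": joint angles; "dq": joint speeds; "joint_efforts": joint torques, N m; "eef_pos": TCP position; "eef_rot": TCP orientation; "wrist_force": force on the tool from outside, world axes, zero at the start; "torque": the same for the moment, N m; "opening": opening from 0.0 (shut) to 1.0 (fully open).
Only numpy, scipy, OpenCV 4.12 (cv2) and the standard library are available. Lean on these libraries where they do the work, as an engineer would, in place of code of your own. Each camera call takes 0.05 s, during which the arm holds its last target. There are 200 camera calls.

### The job

Steady the white figure on the carving stand: twist the orange grip anticlockwise to unlock the telescoping rod, slide the rod down until its rubber foot presses gently on the figure's head (about 10 N), then twist the grip clockwise to lock the rod and let go, so that the foot keeps pressing. Never press the head hard, do not touch the figure with the gripper, and leave the things around the stand alone.

Things in the scene. Friction and masses are not known exactly. Their poses are not given: they have to be found in the camera images.
- stand: Fixed carving stand. Origin on the table, under the vertical axis of the telescoping rod; z up. A steel base plate (210 x 300 x 10 mm) carries a round banding wheel (dia 176 mm, top at 50 mm). At y = +150 mm a steel column (dia 32 mm, top at 215 mm) carries a blue arm (34 mm wide, top at 214 mm) that holds the rod's sleeve.
- sleeve_top (a point): Centre of the top of the blue sleeve (dia 46 mm, 37 mm long) that guides the rod; on the rod's axis, 222 mm above the table. Green mark: unlocked; red mark: locked.
- chuck (a point): Centre of the mouth of the black ring chuck (dia 96 mm) on the wheel, on the rod's axis, 80 mm above the table. In it stands the small white figure (fixed, plinth dia 72, head dia 33 mm), within 2 mm of the axis. Its seat depth varies and is not measured: head top 57 to 81 mm above this point, to be found by feel. Over 20 N cracks it; 6 to 14 N from the foot is right.
- knob_grip (a point): Centre of the orange bar grip at the rod's top, on its axis: a bar 46 mm long (point's x), 14 mm thick (y), 34 mm high (z up), over a black flange (dia 42 mm) whose top is 23 mm below the point. Turns and slides with the rod; 310 mm above the table at the start. Take it from above across its 14 mm, tips at most 20 mm below the point.
- twist (a joint): Turn of the grip, rad; grows clockwise seen from above. 0 = unlocked stop (white tick on the bar towards the green mark), 1.4 = locked stop (towards the red mark). Below 0.6 the rod slides freely; from about 0.8 an eccentric wedges in the sleeve and turning gets a little heavier (up to about 0.2 N m); locked from 1.1 up. Starts at 1.2 to 1.35; stays where it is left.
- rod (a joint): How far the rod is slid down, m: 0 fully up (as it starts), 0.056 fully down. Unlocked: friction about 2.7 N, own weight about 2.1 N, so it stays where it is left, about 0.6 N of push moves it down, and a foot pressing with over 5 N pushes it back up when let go. Locked: it grips; only a push of over about 15 N makes it slip.
- foot: Round black rubber foot, dia 28 mm, 8 mm thick, at the rod's lower end. Origin at the centre of its underside, which is 130 mm below the point knob_grip and 180 mm above the table when the rod is fully up. It does not turn with the grip. It is sprung: pressed, it moves up into the rod by up to 12 mm at 2 N per mm.
- mug: Terracotta mug, dia 76 mm, 80 mm high; loose, leave it. Origin at its underside.
- blue_figure: Glossy blue figurine, 118 mm tall, base dia 52 mm; loose, leave it. Origin at its underside.
- bowl: White bowl, dia 100 mm, 45 mm high; loose, leave it. Origin at its underside.
- brush: Brush about 170 mm long; loose, leave it. Origin at its underside.

How it is judged:
On the way, in this order (a step that is already met when the one before it is completed fails the run):
1. the grip is twisted to unlock the rod (value of joint twist below 0.45 rad), for 0.2 s.
2. with the rod unlocked, its foot is pressed on the figure's head (contact force between foot and figure above 5 N and value of joint twist below 0.6 rad), for 0.2 s.
At the end, for the whole second after the job is handed in: The grip is turned to locked (1.05 rad or more), the rod is still, and the foot presses on the figure's head with 6 to 14 N (value of joint twist above 1.05 rad and contact force between foot and figure between 6 and 14 N and velocity of joint rod between -0.002 and 0.002 m/s); the robot touches nothing.
It fails at once if the foot presses the figure's head with more than 20 N (contact force between foot and figure above 20 N).
It fails at once if the gripper touches the figure (contact force between any of the fingers, the arm and figure above 1 N).
It fails at once if a bystander is moved by more than 20 mm (distance of any of mug, blue_figure, bowl, brush from where it was at the start of the episode above 0.02 m).
It also fails if it takes over 61 s, if anything falls off the work surface, if the arm or the gripper's body presses on something with over 40 N, if the wrist force passes 120 N, or if a joint passes its speed limit or range.

## Working session

There is one attempt and no reset: what is moved stays moved. The work goes in short steps, Python scripts to look and compute and a shell command to move; the robot and the scene stay as the last step left them, time stands still between calls to the robot, and variables do not carry over. Pictures are saved under pics/ and viewed, on a budget of 10 in all, crops included, one or two more only if the job needs it, and the job is handed in when it is done.

```bash
mkdir -p pics; python3 - <<'E'
from bench import status, optics
import cv2,numpy as np
o=status.get_obs();print({k:np.round(v,3).tolist() for k,v in o.items()})
for n in ["scene","side","wrist"]:
    c=optics.get_calibration(n);print(n,{k:np.round(v,4).tolist() if not isinstance(v,str) else v for k,v in c.items()})
    cv2.imwrite(f"pics/{n}0.png",optics.camera(n)[:,:,::-1])
E
```

```text
{'time_s': 0.0, 'q': [1.021, 0.182, 1.608, 0.0, 1.354, -0.206], 'dq': [-0.002, -0.001, 0.002, 0.0, 0.001, 0.0], 'joint_efforts': [0.001, -44.485, -35.135, -0.0, 0.009, 0.0], 'eef_pos': [0.193, 0.541, 0.23], 'eef_rot': [0.696, 0.12, 0.697, -0.122], 'wrist_force': [0.321, 0.262, 0.122], 'torque': [-0.015, 0.063, -0.047], 'opening': 0.996}
scene {'vertical_fov': 44.6595, 'cx': 323.2286, 'cy': 192.2213, 'extrinsics': [[-0.504, -0.6913, 0.5179, 1.2836], [0.8636, -0.392, 0.3172, 0.4293], [-0.0163, 0.6071, 0.7945, 1.1856], [0.0, 0.0, 0.0, 1.0]]}
side {'vertical_fov': 47.0413, 'cx': 321.9886, 'cy': 202.4189, 'extrinsics': [[0.948, 0.2158, -0.2338, 0.4077], [-0.3182, 0.6462, -0.6936, -0.6655], [0.0014, 0.732, 0.6813, 0.9081], [0.0, 0.0, 0.0, 1.0]]}
wrist {'vertical_fov': 58.6149, 'cx': 323.3685, 'cy': 203.5116, 'extrinsics': [[0.3384, -0.9048, -0.2587, 0.1283], [0.941, 0.325, 0.0943, 0.5651], [-0.0013, -0.2753, 0.9614, 0.3729], [0.0, 0.0, 0.0, 1.0]]}
```

View pics/scene0.png

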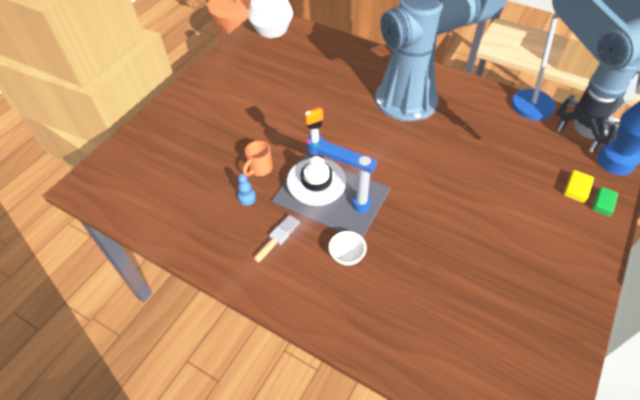

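View pics/side0.png

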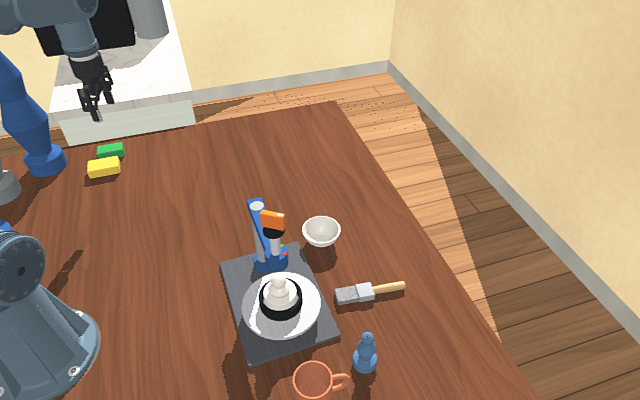

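The scene view shows the grip at about (314,116), the column top at (366,161) and the chuck at (317,180). The side view shows the grip at (272,220), the column top at (257,206) and the chuck at (281,298). Next I triangulate these.

```bash
cat > h.py <<'E'
from bench import status, optics
import cv2,numpy as np
def ray(n,u,v,c=None):
    c=c or optics.get_calibration(n);f=200/np.tan(np.radians(c["vertical_fov"])/2);E=np.array(c["extrinsics"])
    d=E[:3,:3]@np.array([(u-c["cx"])/f,-(v-c["cy"])/f,-1]);return E[:3,3],d/np.linalg.norm(d)
def tri(L):
    A=0;b=0
    for o,d in L:
        P=np.eye(3)-np.outer(d,d);A=A+P;b=b+P@o
    X=np.linalg.solve(A,b);return X,[np.linalg.norm((np.eye(3)-np.outer(d,d))@(X-o)) for o,d in L]
def atz(n,u,v,z,c=None):
    o,d=ray(n,u,v,c);return o+d*(z-o[2])/d[2]
def proj(n,X,c=None):
    c=c or optics.get_calibration(n);f=200/np.tan(np.radians(c["vertical_fov"])/2);E=np.array(c["extrinsics"])
    p=E[:3,:3].T@(np.array(X)-E[:3,3]);return c["cx"]+f*p[0]/-p[2],c["cy"]-f*p[1]/-p[2]
E
python3 - <<'E'
from h import *
for n,s,d,z in [("grip",(314,116),(272,221),.31),("coltop",(366,161),(257,206),.215),("chuck",(316.5,179),(280.5,297),.08)]:
    print(n,tri([ray("scene",*s),ray("side",*d)]),atz("scene",*s,z),atz("side",*d,z))
for n,s in [("scene",(290,100,390,230)),("side",(230,190,300,280))]:
    im=cv2.imread(f"pics/{n}0.png")[s[1]:s[3],s[0]:s[2]]
    cv2.imwrite(f"pics/c_{n}.png",cv2.resize(im,None,fx=4,fy=4,interpolation=cv2.INTER_CUBIC))
a=cv2.imread("pics/c_scene.png");b=cv2.imread("pics/c_side.png")
H=max(a.shape[0],b.shape[0]);C=np.zeros((H,a.shape[1]+b.shape[1],3),np.uint8);C[:a.shape[0],:a.shape[1]]=a;C[:b.shape[0],a.shape[1]:]=b
cv2.imwrite("pics/crop1.png",C)
E
```

```text
grip (array([ 0.50967176, -0.06851336,  0.30536638]), [np.float64(0.0020504810944171428), np.float64(0.0020504810944171757)]) [ 0.51149974 -0.06527336  0.31      ] [ 0.51031143 -0.07492499  0.31      ]
coltop (array([0.50503855, 0.08426481, 0.20891639]), [np.float64(0.003546923526907525), np.float64(0.003546923526907497)]) [0.5060282  0.08764901 0.215     ] [0.50662519 0.07437816 0.215     ]
chuck (array([ 0.51441819, -0.06334461,  0.0571414 ]), [np.float64(0.0007247381696670174), np.float64(0.0007247381696671834)]) [ 0.53069613 -0.05366524  0.08      ] [ 0.5110264  -0.07898534  0.08      ]
```

View pics/crop1.png

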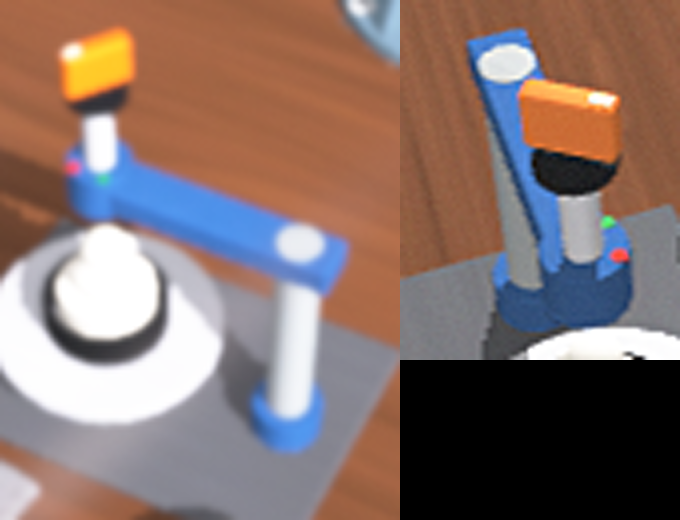

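```bash
cat >> h.py <<'E'
from scipy.spatial.transform import Rotation as R
def toolR(o=None):
    o=o or status.get_obs();w,x,y,z=o["eef_rot"];return R.from_quat([x,y,z,w]).as_matrix()
def shift(X):
    o=status.get_obs();return np.round(toolR(o).T@(np.array(X)-o["eef_pos"])*1000,1)
E
python3 - <<'E'
from h import *
s=[atz("side",*p,.327)[:2] for p in [(262,210.5),(285,213.5),(259.5,214),(283,218.5)]]
def ang(a,b): d=b-a;return np.degrees(np.arctan2(d[1],d[0])),np.linalg.norm(d)
print(ang(s[0],s[1]),ang(s[2],s[3]),np.mean(s,0))
c=[atz("scene",290+x/4,100+y/4,.327)[:2] for x,y in [(62,45),(130,32)]];print("scene edge",ang(*c),c)
for n,p in [("green",(607,222)),("red",(620,256))]: print(n,atz("side",(p[0]-400)/4+230,p[1]/4+190,.22))
for n,p in [("green",(103,178)),("red",(74,167))]: print(n,atz("scene",290+p[0]/4,100+p[1]/4,.215))
print(np.round(toolR(),3)); print(shift([.51,-.068,.43]))
E
python3 -m jog '[-50,0,0,0,100,-100,0,0,0,100,-150,0,0,0,100,-190,0,0,0,100,-190,0,0,0,100]'
```

```text
(np.float64(-28.934769790719624), np.float64(0.043045844907063265)) (np.float64(-33.39851958732403), np.float64(0.04465410411063248)) [ 0.51221421 -0.07485386]
scene edge (np.float64(134.82482187387177), np.float64(0.04469041378242319)) [array([ 0.52225503, -0.08343088]), array([ 0.4907509 , -0.05173352])]
green [ 0.52750794 -0.05918684  0.22      ]
red [ 0.52782999 -0.08272983  0.22      ]
green [ 0.52024088 -0.05797103  0.215     ]
red [ 0.52118704 -0.08042759  0.215     ]
[[-0.001  0.337  0.941]
 [-0.001  0.941 -0.337]
 [-1.    -0.001 -0.   ]]
[-198.9 -467.   503.1]
time_s: 0.65
eef_pos: [0.1947, 0.543, 0.4288]
eef_rot: [0.698, 0.125, 0.695, -0.117]
wrist_force: [-0.1, 0.3, 0.6]
opening: 1.005
```

```bash
python3 -m jog '[0,-34,37,4,100,0,-68,74,8,100,0,-102,110,12,100,0,-136,147,15,100,0,-170,183,18,100]' | head -2
python3 - <<'E'
from h import *
print(np.round(toolR()[:,2],3)); print(shift([.51,-.068,.43]),status.get_obs()["q"])
E
```

```text
time_s: 1.15
eef_pos: [0.3089, 0.3178, 0.4203]
[ 0.79  -0.613 -0.   ]
[  -9.7 -181.7  395.3] [ 5.30602066e-01 -2.16058717e-01  1.62650492e+00 -1.32438234e-04
  1.73217183e+00 -3.80709358e-01]
```

```bash
python3 -m jog '[-10,-20,44,0,100,-10,-40,88,0,100,-10,-60,132,0,100,-10,-80,176,0,100,-10,-100,220,0,100]' | head -2
python3 - <<'E'
from h import *
print(np.round(toolR()[:,2],3)); print(shift([.51,-.068,.43]),status.get_obs()["q"])
E
```

```text
time_s: 1.65
eef_pos: [0.422, 0.1041, 0.4305]
[ 0.791 -0.612 -0.001]
[  0.4 -82.3 174.9] [-3.27907667e-02 -2.37135417e-01  1.62399471e+00  1.46712187e-04
  1.75536273e+00 -9.45470514e-01]
```

```bash
python3 -m jog '[0,-20,44,0,100,0,-40,88,0,100,0,-60,132,0,100,0,-82,175,0,100,0,-82,175,0,100]' | head -2
python3 - <<'E'
from h import *
print(np.round(toolR()[:,2],3),status.get_obs()["eef_pos"]);c=optics.get_calibration("wrist")
im=optics.camera("wrist");cv2.imwrite("pics/w1.png",im[:,:,::-1])
import pickle;pickle.dump(c,open("c1.pkl","wb"));print(proj("wrist",[.51,-.068,.327],c))
E
```

```text
time_s: 2.15
eef_pos: [0.511, -0.0709, 0.4285]
[ 0.788 -0.616 -0.003] [ 0.51104216 -0.07085319  0.42848889]
(np.float64(325.1369976511466), np.float64(200.2541298741856))
```

View pics/w1.png

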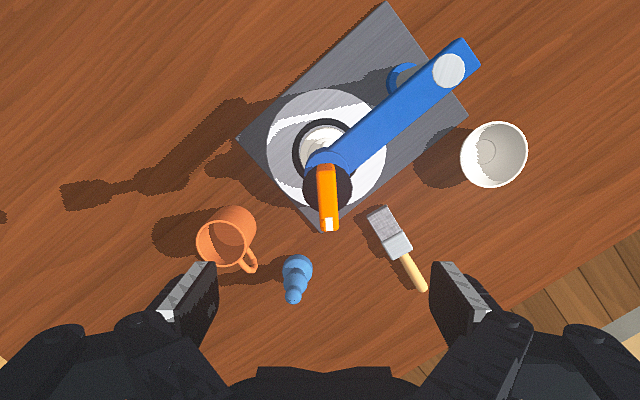

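The wrist view shows the orange bar from (326,167) to (330,230). Its centre is about (328,199), against a prediction of (325,200), and the bar is nearly aligned with the tool. I'll refine that now.

```bash
python3 - <<'E'
from h import *
import pickle;c=pickle.load(open("c1.pkl","rb"))
im=cv2.imread("pics/w1.png");h=cv2.cvtColor(im,cv2.COLOR_BGR2HSV)[155:240,305:350]
m=((h[...,0]>8)&(h[...,0]<25)&(h[...,1]>200)&(h[...,2]>215)).astype(np.uint8)
t=((h[...,1]<60)&(h[...,2]>190)).astype(np.uint8); 
n,l,s,_=cv2.connectedComponentsWithStats(m|(t*(np.arange(155,240)[:,None]>212)).astype(np.uint8));k=1+np.argmax(s[1:,4])
p=np.argwhere(l==k)[:,::-1]+[305,155];print(s[k])
r=cv2.minAreaRect(p.astype(np.float32));print(r);b=cv2.boxPoints(r)
W=np.array([atz("wrist",*q,.327,c)[:2] for q in b]);print(W,"centre",W.mean(0))
e=[W[1]-W[0],W[2]-W[1]];print([np.linalg.norm(x) for x in e],[np.degrees(np.arctan2(x[1],x[0])) for x in e])
# column top, for stand yaw
q=atz("wrist",449,70,.215,c);print("col",q, np.degrees(np.arctan2(*(q[:2]-W.mean(0))[::-1])),np.linalg.norm(q[:2]-W.mean(0)))
z=toolR()[:,2];print("toolz az",np.degrees(np.arctan2(z[1],z[0])))
E
```

```text
[  12    8   22   69 1072]
((327.7646789550781, 196.941162109375), (67.492919921875, 18.100374221801758), 85.60128784179688)
[[ 0.48573213 -0.05688748]
 [ 0.49265532 -0.04649429]
 [ 0.5339872  -0.07361967]
 [ 0.52673629 -0.08461495]] centre [ 0.50977773 -0.0654041 ]
[np.float64(0.01248794664637493), np.float64(0.049437943755328055)] [np.float64(56.33132630971559), np.float64(-33.27617795557069)]
col [0.50622318 0.08294256 0.215     ] 91.37260732071671 0.1483892404099814
toolz az -37.946305572923066
```

```bash
python3 -m jog '[25,3.4,-2.9,-4.5,100,60,3.4,-2.9,-4.5,100,90,3.4,-2.9,-4.5,100,105,3.4,-2.9,-4.5,100,105,3.4,-2.9,-4.5,100]'
python3 - <<'E'
from h import *
z=toolR()[:,2];print("toolz az",np.degrees(np.arctan2(z[1],z[0])),shift([.5108,-.0665,.294]))
c=optics.get_calibration("wrist")
im=optics.camera("wrist");cv2.imwrite("pics/w2.png",im[:,:,::-1])
import pickle;pickle.dump(c,open("c2.pkl","wb"));print(proj("wrist",[.5108,-.0665,.327],c))
E
```

```text
time_s: 2.7
eef_pos: [0.5085, -0.0601, 0.324]
eef_rot: [0.676, 0.202, 0.679, -0.201]
wrist_force: [0.6, 0.3, 0.1]
opening: 1.003
toolz az -33.136283787942894 [30.  -4.   5.6]
(np.float64(312.8437858561317), np.float64(281.4847233549207))
```

View pics/w2.png

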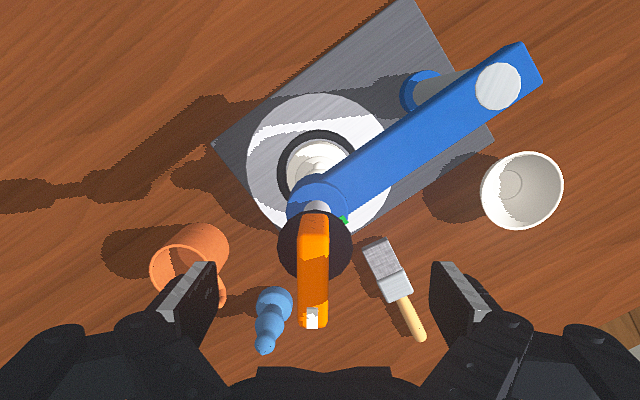

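```bash
python3 - <<'E'
from h import *
import pickle;c=pickle.load(open("c2.pkl","rb"));im=cv2.imread("pics/w2.png")
print("cam",np.array(c["extrinsics"])[:3,3])
a=np.radians(-33.1);z=np.array([np.cos(a),np.sin(a),0]);y=np.array([-z[1],z[0],0]);C=np.array([.5108,-.0665,.31])
for s in(-1,1):
  for t in(-1,1): print(s,t,[tuple(np.round(proj("wrist",C+z*s*.023+y*t*.007+[0,0,h],c),1)) for h in(.017,-.017)])
print([(v,im[v,313,::-1].tolist()) for v in range(208,336,4)])
for v in(265,300): print([(u,im[v,u,::-1].tolist()) for u in range(292,336,2)])
E
```

```text
cam [ 0.45097935 -0.0217954   0.46671463]
-1 -1 [(np.float64(295.5), np.float64(231.7)), (np.float64(300.6), np.float64(208.4))]
-1 1 [(np.float64(329.1), np.float64(231.6)), (np.float64(328.1), np.float64(208.4))]
1 -1 [(np.float64(297.9), np.float64(327.5)), (np.float64(302.2), np.float64(289.6))]
1 1 [(np.float64(328.9), np.float64(327.5)), (np.float64(328.0), np.float64(289.5))]
[(208, [143, 146, 149]), (212, [57, 54, 71]), (216, [167, 88, 45]), (220, [160, 83, 36]), (224, [198, 99, 38]), (228, [159, 80, 36]), (232, [197, 96, 28]), (236, [253, 141, 0]), (240, [254, 142, 0]), (244, [254, 154, 0]), (248, [254, 151, 0]), (252, [254, 149, 0]), (256, [255, 153, 0]), (260, [209, 102, 8]), (264, [208, 99, 11]), (268, [210, 103, 6]), (272, [210, 99, 6]), (276, [214, 103, 7]), (280, [210, 99, 7]), (284, [208, 95, 0]), (288, [206, 98, 14]), (292, [205, 98, 5]), (296, [208, 100, 13]), (300, [206, 99, 1]), (304, [209, 99, 17]), (308, [146, 148, 150]), (312, [186, 182, 173]), (316, [255, 255, 253]), (320, [252, 252, 251]), (324, [252, 252, 250]), (328, [255, 255, 255]), (332, [149, 88, 54])]

[... 252 characters left out ...]
 7]), (316, [206, 95, 0]), (318, [206, 94, 0]), (320, [210, 102, 9]), (322, [205, 97, 17]), (324, [205, 99, 22]), (326, [196, 94, 21]), (328, [173, 82, 33]), (330, [69, 53, 56]), (332, [72, 49, 54]), (334, [70, 54, 55])]
[(292, [120, 138, 170]), (294, [146, 87, 58]), (296, [140, 82, 57]), (298, [188, 88, 17]), (300, [199, 96, 8]), (302, [204, 96, 19]), (304, [208, 100, 8]), (306, [208, 99, 3]), (308, [204, 96, 0]), (310, [208, 101, 18]), (312, [208, 101, 18]), (314, [205, 96, 0]), (316, [208, 98, 0]), (318, [204, 96, 0]), (320, [204, 101, 7]), (322, [201, 95, 0]), (324, [194, 92, 5]), (326, [222, 93, 0]), (328, [139, 71, 55]), (330, [152, 95, 56]), (332, [147, 82, 49]), (334, [150, 92, 62])]
```

```bash
python3 -m jog '[10,-4,6.7,0,100,20,-4,6.7,0,100,30,-4,6.7,0,100,30,-4,6.7,0,100,30,-4,6.7,0,100]'
python3 -m jog '[0,0,0,0,30,0,0,0,0,25,0,0,0,0,25,0,0,0,0,20,0,0,0,0,20]'
python3 - <<'E'
from h import *
o=status.get_obs();print(shift([.5118,-.0671,.294]),o["wrist_force"],o["torque"],o["opening"])
E
```

```text
time_s: 3.25
eef_pos: [0.5131, -0.0684, 0.296]
eef_rot: [0.677, 0.202, 0.678, -0.202]
wrist_force: [0.1, 0.1, -0.1]
opening: 0.999
time_s: 3.75
eef_pos: [0.5133, -0.0685, 0.2964]
eef_rot: [0.678, 0.202, 0.678, -0.202]
wrist_force: [-0.2, 1.4, -0.7]
opening: 0.204
[ 2.4  0.3 -2. ] [-0.20137996  1.35309358 -0.65509482] [-0.02664813 -0.01835551  0.0588999 ] 0.20368284689977867
```

```bash
python3 -m jog '[1,0,-1.5,0,20,1,0,-1.5,0,16,1,0,-1.5,0,10,1,0,-1.5,0,0,1,0,-1.5,0,0]'
python3 -m jog '[0,0,0,0,0,0,0,0,0,0,0,0,0,0,0,0,0,0,0,0,0,0,0,0,0]'
python3 - <<'E'
from h import *
o=status.get_obs();print(o["eef_pos"],toolR().T@o["wrist_force"],o["torque"],o["opening"])
E
```

```text
time_s: 4.25
eef_pos: [0.5118, -0.0679, 0.2953]
eef_rot: [0.677, 0.202, 0.678, -0.202]
wrist_force: [-2.6, -2.6, 1.9]
opening: 0.154
time_s: 4.75
eef_pos: [0.5119, -0.0679, 0.2953]
eef_rot: [0.678, 0.202, 0.678, -0.202]
wrist_force: [-3.1, -3.7, 1.7]
opening: 0.152
[ 0.51187258 -0.06785631  0.29533115] [-1.66046958 -4.73685742 -0.5492072 ] [-0.7021676   0.70118796 -0.00671529] 0.15244488484344776
```

```bash
python3 -m jog '[0,-0.4,0,-7,0,0,-0.4,0,-14,0,0,-0.4,0,-21,0,0,-0.4,0,-28,0,0,-0.4,0,-35,0]'
python3 - <<'E'
from h import *
o=status.get_obs();z=toolR()[:,2];print("az",np.degrees(np.arctan2(z[1],z[0])),toolR().T@o["wrist_force"],o["torque"],o["opening"])
E
```

```text
time_s: 5.25
eef_pos: [0.5117, -0.0678, 0.2951]
eef_rot: [0.707, -0.013, 0.707, 0.013]
wrist_force: [-2.6, -2.3, 0.6]
opening: 0.156
az 2.0951371580367417 [-0.61374338 -2.15960814 -2.67007685] [-0.45143648  0.47740967 -0.0412345 ] 0.15600302692993656
```

```bash
python3 -m jog '[0,0,0,-8,0,0,0,0,-16,0,0,0,0,-24,0,0,0,0,-31,0,0,0,0,-31,0]'
python3 - <<'E'
from h import *
o=status.get_obs();z=toolR()[:,2];print("az",np.degrees(np.arctan2(z[1],z[0])),toolR().T@o["wrist_force"],o["torque"],o["opening"])
im=optics.camera("wrist");cv2.imwrite("pics/w3.png",im[:,:,::-1])
E
```

```text
time_s: 5.75
eef_pos: [0.5117, -0.0678, 0.2951]
eef_rot: [0.678, -0.2, 0.678, 0.2]
wrist_force: [-2.1, -2.7, 0.4]
opening: 0.151
az 32.87436005513058 [-0.35086264 -1.13392558 -3.25747007] [-0.46531822  0.4895735   0.05367788] 0.15053494141750867
```

View pics/w3.png

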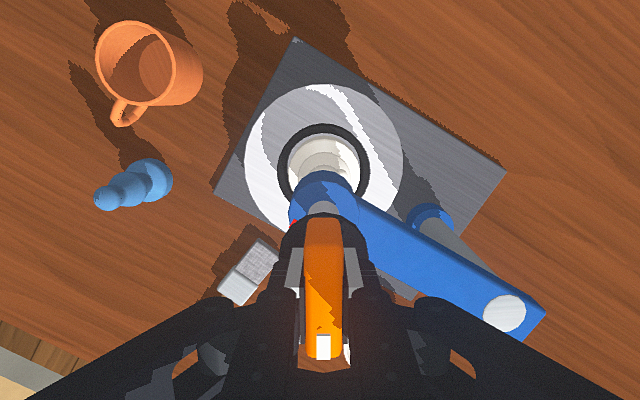

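The grip is held across its 14 mm and turned by 66°, with the white tick at (323,347) swung round; the rod should be unlocked. Next I slide it down.

```bash
python3 -m jog '[3,0,0,0,0,6,0,0,0,0,9,0,0,0,0,12,0,0,0,0,15,0,0,0,0]'
python3 -m jog '[0.4,0,0,0,0,0.8,0,0,0,0,1.2,0,0,0,0,1.6,0,0,0,0,2,0,0,0,0]'
```

```text
time_s: 6.3
eef_pos: [0.5117, -0.0679, 0.2799]
eef_rot: [0.678, -0.199, 0.678, 0.2]
wrist_force: [-2.7, -1.4, 0.7]
opening: 0.155
time_s: 6.8
eef_pos: [0.5117, -0.0679, 0.2783]
eef_rot: [0.678, -0.2, 0.678, 0.2]
wrist_force: [-3.4, -0.7, 0.4]
opening: 0.153
```

```bash
python3 -m jog '[0.4,0,0,0,0,0.8,0,0,0,0,1.2,0,0,0,0,1.6,0,0,0,0,2,0,0,0,0]'|egrep 'pos|force'
python3 -m jog '[0.4,0,0,0,0,0.8,0,0,0,0,1.2,0,0,0,0,1.6,0,0,0,0,2,0,0,0,0]'|egrep 'pos|force'
```

```text
eef_pos: [0.5118, -0.068, 0.2763]
wrist_force: [-3.5, -0.2, -0.1]
eef_pos: [0.5118, -0.0679, 0.2742]
wrist_force: [-2.6, -0.7, 0.6]
```

```bash
python3 - <<'E'
from h import *
print(status.get_obs()["wrist_force"])
E
```

```text
[-2.62503953 -0.72409739  0.59226288]
```

```bash
python3 -m jog '[0.5,0,0,0,0,1,0,0,0,0,1.5,0,0,0,0,2,0,0,0,0,2.5,0,0,0,0]'|egrep 'pos|force'
python3 -m jog '[0.4,0,0,0,0,0.8,0,0,0,0,1.2,0,0,0,0,1.6,0,0,0,0,2,0,0,0,0]'|egrep 'pos|force'
```

```text
eef_pos: [0.5118, -0.068, 0.2718]
wrist_force: [-3.2, -0.6, 0.7]
eef_pos: [0.5118, -0.068, 0.2697]
wrist_force: [-3.3, -1.1, 0.3]
```

```bash
python3 -m jog '[0.5,0,0,0,0,1,0,0,0,0,1.5,0,0,0,0,2,0,0,0,0,2.5,0,0,0,0]'|egrep 'pos|force'
python3 -m jog '[0.4,0,0,0,0,0.8,0,0,0,0,1.2,0,0,0,0,1.6,0,0,0,0,2,0,0,0,0]'|egrep 'pos|force'
```

```text
eef_pos: [0.5118, -0.068, 0.2672]
wrist_force: [-2.7, -0.3, 1.0]
eef_pos: [0.5118, -0.068, 0.2652]
wrist_force: [-2.5, -1.1, -0.2]
```

```bash
python3 -m jog '[0.5,0,0,0,0,1,0,0,0,0,1.5,0,0,0,0,2,0,0,0,0,2.5,0,0,0,0]'|egrep 'pos|force'
python3 -m jog '[0.4,0,0,0,0,0.8,0,0,0,0,1.2,0,0,0,0,1.6,0,0,0,0,2,0,0,0,0]'|egrep 'pos|force'
```

```text
eef_pos: [0.5118, -0.068, 0.2627]
wrist_force: [-3.7, -0.1, 0.8]
eef_pos: [0.5118, -0.068, 0.2608]
wrist_force: [-3.9, -1.0, -0.1]
```

```bash
python3 -m jog '[0.5,0,0,0,0,1,0,0,0,0,1.5,0,0,0,0,2,0,0,0,0,2.5,0,0,0,0]'|egrep 'pos|force'
python3 -m jog '[0.4,0,0,0,0,0.8,0,0,0,0,1.2,0,0,0,0,1.6,0,0,0,0,2,0,0,0,0]'|egrep 'pos|force'
```

```text
eef_pos: [0.5119, -0.068, 0.2587]
wrist_force: [-3.5, -1.0, 4.8]
eef_pos: [0.512, -0.068, 0.2571]
wrist_force: [-6.1, -1.0, 7.8]
```

```bash
python3 -m jog '[0.5,0,0,0,0,1,0,0,0,0,1.4,0,0,0,0,1.4,0,0,0,0,1.4,0,0,0,0]'|egrep 'pos|force'
python3 -m jog '[0,0,0,0,0,0,0,0,0,0,0,0,0,0,0,0,0,0,0,0,0,0,0,0,0]'|egrep 'pos|force|opening'
```

```text
eef_pos: [0.512, -0.068, 0.2559]
wrist_force: [-5.3, 0.4, 8.8]
eef_pos: [0.512, -0.0681, 0.2559]
wrist_force: [-5.8, -0.2, 9.0]
opening: 0.155
```

```bash
python3 -m jog '[0.5,0,0,8,0,0.5,0,0,16,0,0.5,0,0,24,0,0.5,0,0,32,0,0.5,0,0,38,0]'|egrep 'pos|force'
python3 -m jog '[0,0,0,7,0,0,0,0,14,0,0,0,0,21,0,0,0,0,26,0,0,0,0,30,0]'|egrep 'pos|force'
python3 -m jog '[0,0,0,0,0,0,0,0,0,0,0,0,0,0,0,0,0,0,0,0,0,0,0,0,0]'|egrep 'pos|force|opening'
python3 - <<'E'
from h import *
o=status.get_obs();z=toolR()[:,2];print("az",np.degrees(np.arctan2(z[1],z[0])),o["wrist_force"],o["torque"],o["opening"])
E
```

```text
eef_pos: [0.5121, -0.068, 0.2556]
wrist_force: [-5.6, -0.1, 9.1]
eef_pos: [0.5122, -0.0683, 0.2556]
wrist_force: [-5.2, -1.0, 9.7]
eef_pos: [0.5122, -0.0683, 0.2556]
wrist_force: [-4.7, -1.5, 8.0]
opening: 0.154
az -35.202720323435805 [-4.66013622 -1.49365189  8.01636923] [ 0.09647781  1.32622686 -0.00802288] 0.15388968767588815
```

```bash
python3 -m jog '[0,0,0,0,40,0,0,0,0,60,0,0,0,0,80,0,0,0,0,80,0,0,0,0,80]'|egrep 'pos|force|opening'
python3 -m jog '[-15,0,0,0,80,-35,0,0,0,80,-60,0,0,0,80,-85,0,0,0,80,-85,0,0,0,80]'|egrep 'pos|force|opening'
python3 - <<'E'
from h import *
import pickle
c=optics.get_calibration("wrist");w=optics.camera("wrist")[...,::-1]
pickle.dump(c,open("c4.pkl","wb"));cv2.imwrite("pics/w4.png",w)
s=optics.camera("side")[190:320,220:320,::-1];cv2.imwrite("pics/s4.png",cv2.resize(s,None,fx=4,fy=4,interpolation=cv2.INTER_CUBIC))
E
```

```text
eef_pos: [0.5119, -0.0679, 0.2542]
wrist_force: [-0.4, -0.1, -0.7]
opening: 0.795
eef_pos: [0.5135, -0.0685, 0.3434]
wrist_force: [-0.4, 0.3, -0.3]
opening: 0.801
```

View pics/w4.png

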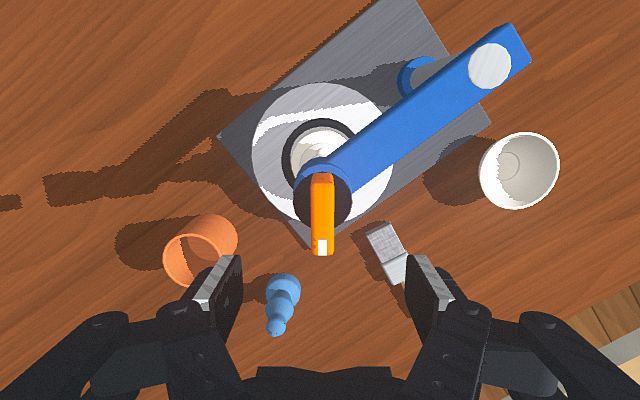

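View pics/s4.png

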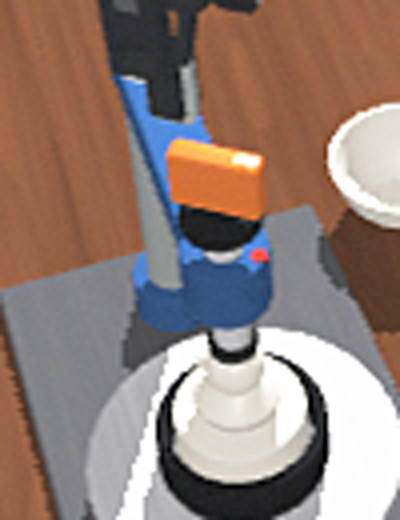

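The bar spans y≈174–255 in the wrist view, is still aligned with the tool and has its tick towards the red mark. The side crop shows the foot seated on the head at (235,345). I'll check whether the rod sprang back up.

```bash
python3 - <<'E'
from h import *
import pickle;c=pickle.load(open("c4.pkl","rb"));im=cv2.imread("pics/w4.png");c2=pickle.load(open("c2.pkl","rb"))
a=np.radians(-35);z=np.array([np.cos(a),np.sin(a),0]);y=np.array([-z[1],z[0],0])
for h in(.2873,.2898,.2923):
  C=np.array([.5117,-.0671,h]);print(h,[tuple(np.round(proj("wrist",C+z*s*.023+y*t*.007,c),1)) for s in(-1,1) for t in(-1,1)])
h=cv2.cvtColor(im,cv2.COLOR_BGR2HSV)
print([(v,im[v,323,::-1].tolist()) for v in list(range(168,196,2))+list(range(236,260,2))])
E
python3 -m jog '[-60,0,0,0,80,-60,0,0,0,80,-60,0,0,0,80,-60,0,0,0,80,-60,0,0,0,80]'|egrep 'pos|force'
```

```text
0.2873 [(np.float64(310.0), np.float64(182.0)), (np.float64(334.6), np.float64(181.9)), (np.float64(311.1), np.float64(256.2)), (np.float64(334.2), np.float64(256.1))]
0.2898 [(np.float64(309.8), np.float64(183.0)), (np.float64(334.7), np.float64(182.9)), (np.float64(311.0), np.float64(258.0)), (np.float64(334.4), np.float64(257.9))]
0.2923 [(np.float64(309.6), np.float64(184.1)), (np.float64(334.8), np.float64(183.9)), (np.float64(310.9), np.float64(259.8)), (np.float64(334.5), np.float64(259.7))]
[(168, [85, 132, 212]), (170, [78, 129, 216]), (172, [74, 48, 42]), (174, [205, 104, 46]), (176, [205, 106, 45]), (178, [210, 103, 34]), (180, [213, 104, 43]), (182, [215, 104, 44]), (184, [255, 153, 0]), (186, [254, 147, 0]), (188, [255, 162, 0]), (190, [254, 160, 0]), (192, [254, 153, 0]), (194, [255, 158, 0]), (236, [255, 161, 0]), (238, [255, 153, 0]), (240, [255, 255, 255]), (242, [253, 253, 252]), (244, [253, 253, 252]), (246, [253, 253, 252]), (248, [253, 253, 252]), (250, [253, 253, 252]), (252, [253, 253, 252]), (254, [255, 255, 255]), (256, [135, 68, 35]), (258, [149, 90, 59])]
eef_pos: [0.5111, -0.0677, 0.3971]
wrist_force: [0.0, -0.5, -0.7]
```

The bar's length of about 72.5 px matches the locked height (74 px expected; a full spring-back would give 76 px), so the rod held. Handing in.

```bash
python3 -c "
from bench import hand_in,status
print(status.get_obs()['time_s']);print(hand_in())"
```

```text
15.9
the job is handed in; nothing more can be done
None
```

I unlocked the rod, slid it down until the foot pressed the figure's head, locked it again and let go. I handed the job in at 15.9 s; it reports no verdict.

- **Unlock:** I turned the grip 66° anticlockwise. I didn't read the twist directly; from the stated starting range that leaves it at about 0.05–0.2 rad.
- **Press:** The foot touched after about 34.5 mm of travel, and I pressed it about 5 mm further. The two force estimates differ slightly: about 8–9 N from the wrist and about 10 N from the spring's compression. Both are within 6–14 N.
- **Lock:** I turned the grip 68° clockwise, slightly past where it started, so the twist should be about 1.23–1.39 rad.
- **After letting go:** The wrist camera showed the bar at its locked height, with no sign of springing back up. The tick pointed towards the red mark. The side camera showed the foot seated on the head. The gripper was well clear with no force on it, and I never touched the things around the stand.
- **Not checked:** I couldn't measure the foot's force directly after letting go.

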